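# Clamp the work block in the fixture with the deep-shaft T-key

## Robot

A 6-joint arm with a two-finger parallel gripper is mounted at the origin on the work surface; the furniture and walls round the work are solid. World frame = base frame: x ahead of the robot, y to its left, z up, the work surface at z = 0. Lengths are in m, angles in rad, forces in N, time in s.
With the tool pointing down it reaches from about 0.375 to 0.9 m from the base axis. Payload 3.1 kg.
Tool frame: the origin (TCP) lies where the fingers leave the gripper's body, on its centre line; the fingertips stand 73 mm ahead of it and the grasp point (between the pads) lies 54 mm ahead of it; z points along the fingers, y is the line along which they close (so a half turn about z gives the same grasp; the last joint's range is limited). The gripper opens to 85 mm and grips with 20 to 120 N. Pads are 22 mm wide; open, the fingers measure 114 mm over their backs; the gripper's body (76 mm by 85 mm) begins 54 mm behind the grasp point. The pads swing forward as they close: fully open they stand 13 mm farther back than shut.
Start: joints at [-1.367, 0.527, 1.433, -0, 1.181, -0.178], TCP at [0.233, -0.58, 0.304] pointing down, gripper open.
Joint ranges: [-3.08, 3.08], [-0.75, 2.2], [0.22, 2.44], [-1.43, 4.57], [0, 2.65], [-2.85, 2.85]. Speed limits (rad/s): [2.79, 2.79, 3.14, 3.14, 3.14, 3.14].

## Interface

Orientations are given as a unit quaternion [x, y, z, w].
In Python, from station import manip gives the robot as it stands.
- The arm moves only by the shell command python3 -m crank 'ROWS' [FORCE]. ROWS is JSON, a list of rows, each an object with "dp": the shift along the tool's x, y, z normalised to -1 to 1, where 1 is 50 cm, a list of three; "delta_rot": the turn, a rotation vector about the tool's x, y, z normalised to -1 to 1, where 1 is 2 pi rad, a list of three; "fingers": the opening, from -1 (shut) to 1 (fully open). A call has 1 to 12 rows; each row shifts and turns the commanded pose from where the row before left it, along the tool's axes as they then stand; what a row does not reach is not made up. A row lasts 1/12 s, in which the tool goes at most 41.7 mm and 7.16 degrees, less where a joint would pass 70% of its speed; a pose out of reach is approached as far as the arm can. A call with a number of a shift or a turn outside -1 to 1 is refused whole. A call with a gripper value outside its range is refused whole. The fingers move at their own pace and stop on an object; FORCE is the grip in N (left out, the last holds). Time passes only in rows, so rows that do not move let the fingers close. It gives the time, the measured TCP pose, the force, the opening and the grip force at its end, in the units of the state.
- manip.sense(): the state, without advancing time (a new reading comes with each control period).
- manip.snapshot(name): name is "scene" or "top"; returns (picture, depth): 480x640x3 uint8, red, green, blue; 480x640 float32, m along the optical axis (not along the pixel's ray), 0 where there is no reading.
- manip.camera_model(name): a dict with "fx", "fy", "cx", "cy" (pixels), "k1" (the pictures are not rectified: a ray, as slopes to the right and down, at radius r is drawn at 1 + k1 r^2 times it, then the intrinsics apply), "origin" and "attitude" of the camera in the world. Camera axes: x right, y up, looking along -z (the intrinsics and any distortion apply to the point x, -y, -z); pixel columns grow to the right and rows downward; lengths in m; the calibration is good to about 2 mm. A picture is of the moment at which its call begins. camera_model takes no time and is no camera call.
- manip.sign_off(): hands the job in; it is judged then, once.
The state is a dict: "t": time; "q": joint angles; "qd": joint speeds; "tau": joint torques, N m; "tcp_pos": TCP position; "tool_rot": TCP orientation; "force": force on the tool from outside, world axes, zero at the start; "ft_torque": the same for the moment, N m; "finger_gap": opening from 0.0 (shut) to 1.0 (fully open); "gripper_force": force on a finger pad.
Only numpy, scipy, OpenCV 4.12 (cv2) and the standard library are available. Lean on these libraries where they do the work, as an engineer would, in place of code of your own. Each camera call takes 0.05 s, during which the arm holds its last target. There are 200 camera calls.

## Task

Take the T-key out of its stand, lower it down the shaft of the drilling fixture and feel for the square stem at the bottom until the key drops fully onto it. Then turn it gently clockwise (seen from above) until the clamp finger lies out over the middle of the work block, and leave the key standing on the stem. Never force the key, move the finger only with the key, and leave the loose parts nearby alone.

Things in the scene. Friction and masses are not known exactly. Their poses are not given: they have to be found in the camera images.
- t_key: Steel T-key, 166 mm tall, 0.25 kg. Origin: centre of its open lower end; z up the shank, y along the T-bar. Lower end: round head 26.4 mm across, 27 mm tall (rim tapered to 24) with a square socket 15.2 mm across, 13 mm deep, sides parallel to x and y. Shank 13 mm. T-bar on top 90 (y) x 14 (x) x 16 mm. Starts upright in the stand, lower end 10 mm above the table.
- key_bar (a point): Middle of the key's T-bar, 158 mm above the key's lower end on its axis; the place to grip (across the 14 mm thickness, y is along the bar).
- stand: Fixed round steel holder for the key: foot 68 mm across and 10 mm thick, sleeve 40 mm across up to 58 mm high, hole 31 mm in diameter with its floor 10 mm above the table. Origin on its axis at table height.
- fixture: Fixed drilling fixture. Origin on the shaft's axis at table height. Base plate 150 x 90 x 6 mm from x = -110 to +40 mm; a steel work block 45 x 75 x 18 mm is fixed on it, centred 77 mm to the -x side of the shaft. Column 49 mm across (57 mm at its top), 125 mm high.
- shaft_mouth (a point): Centre of the mouth of the column's vertical round shaft, on its axis, 125 mm above the table. The shaft is 30 mm in diameter; its mouth flares to 38 mm.
- stem_top (a point): Middle of the top of the square stem at the bottom of the shaft, 51 mm above the table. Stem 14 mm square, top 5 mm tapered to 8 mm. Its angle is hidden and differs each time (not this point's axes); the socket goes on within about 5 degrees (mod 90). Crosswise, the key stops with its lower end 46 to 51 mm above the table; seated, at 38 mm. Over 30 N on the stem is too much.
- latch (a joint): Turn of the clamp finger (rad) with the stem, rigid on one spindle: 0 open (hard stop), grows as the stem turns clockwise seen from above, 1.2 when the finger lies over the middle of the work block along the fixture's -x, hard stop at 1.35. Starts at 0 to 0.2. Friction of 0.06 N m keeps it where it is left; the socket has about 5 degrees of play on the stem. Above 1.05 counts as home.
- finger_tip (a point): Upper side of the round end of the clamp finger, 84 mm from the shaft's axis, 35.5 mm above the table. The finger is a flat steel bar 16 mm wide and 8 mm thick that comes out under the column, and moves only with the stem.
- hex_bar: Loose bystander: brown hexagonal bar 24 x 100 x 21 mm, origin under its centre.
- nut_m16_1: Loose bystander: brown hexagon nut 24 x 27 x 13 mm, origin under its centre.
- bolt_m12: Loose bystander: steel hexagon bolt 21 x 68 x 19 mm, origin under its centre.
Things that resemble listed ones, but are neither listed nor needed, are in the scene too. Leave any red or yellow look-alike of the t_key alone.

How it is judged:
On the way, in this order (a step that is already met when the one before it is completed fails the run):
1. The key stands in the shaft, fully seated on the stem, with the finger still open (height (world z) of t_key below 0.043 m and horizontal distance between t_key and shaft_mouth below 0.005 m and angle between t_key's own z axis and vertical below 0.12 rad and value of joint latch below 0.5 rad), for 0.1 s.
2. With the key seated, the finger is swung over the work block (value of joint latch above 1.05 rad and height (world z) of t_key below 0.043 m and horizontal distance between t_key and shaft_mouth below 0.005 m), for 0.1 s.
At the end, for the whole second after the job is handed in: The clamp finger is swung home (latch above 1.05 rad) and the key stands at rest in the shaft, let go, seated on the stem: its lower end under 43 mm above the table, within 5 mm of the shaft's axis and upright within 0.12 rad (all of step 2 and angle between t_key's own z axis and vertical below 0.12 rad and linear speed of t_key below 0.02 m/s); the robot touches nothing.
It fails at once if The key is forced against the fixture or its stem (contact forces over 35 N) (contact force between t_key and fixture above 35 N).
It fails at once if The finger is swung without the key down the shaft (value of joint latch above 0.5 rad and not (height (world z) of t_key below 0.06 m and horizontal distance between t_key and shaft_mouth below 0.01 m)).
It fails at once if The robot itself pushes the clamp finger (contact force between any of the fingers, the arm and latch above 1 N).
It fails at once if A loose part nearby is moved by over 20 mm (distance of any of hex_bar, nut_m16_1, bolt_m12 from where it was at the start of the episode above 0.02 m).
It also fails if it takes over 58 s, if anything falls off the work surface, if the arm or the gripper's body presses on something with over 40 N, if the wrist force passes 120 N, or if a joint passes its speed limit or range.

## Working session

There is one attempt and no reset: what is moved stays moved. The work goes in short steps, Python scripts to look and compute and a shell command to move; the robot and the scene stay as the last step left them, time stands still between calls to the robot, and variables do not carry over. Pictures are saved under pics/ and viewed, at most 10 in all, crops included, and the job is handed in when it is done.

```bash
mkdir -p pics; ls; cat > h.py <<'E'
import numpy as np, cv2
from station import manip
from scipy.spatial.transform import Rotation as R
def cam(n):
    c=manip.camera_model(n); a=np.array(c['attitude'],float)
    M=a if a.shape==(3,3) else R.from_quat(a).as_matrix()
    return c,M,np.array(c['origin'])
def rays(n,uv):
    c,M,o=cam(n); uv=np.atleast_2d(uv).astype(float)
    d=np.c_[(uv[:,0]-c['cx'])/c['fx'],(uv[:,1]-c['cy'])/c['fy']]; s=d.copy()
    for _ in range(8): s=d/(1+c['k1']*(s**2).sum(1,keepdims=True))
    return o,np.c_[s[:,0],-s[:,1],-np.ones(len(s))]@M.T
def onplane(n,uv,z):
    o,d=rays(n,uv); return o+d*((z-o[2])/d[:,2])[:,None]
def cloud(n,dep):
    v,u=np.mgrid[:480,:640]; o,d=rays(n,np.c_[u.ravel(),v.ravel()])
    return (o+d*dep.reshape(-1,1)).reshape(480,640,3)
E
python3 - <<'E'
from h import *
for n in('scene','top'):
    p,d=manip.snapshot(n); cv2.imwrite(f'pics/{n}0.png',p[:,:,::-1]); np.save(n+'_d.npy',d); np.save(n+'_p.npy',p)
    print(manip.camera_model(n))
print(manip.sense())
E
```

```text
pics
{'fx': 472.9364230065048, 'fy': 472.9364230065048, 'cx': 322.33674683024, 'cy': 240.55261789418566, 'k1': 0.01789203939033803, 'origin': array([0.24203967, 0.54570577, 0.88155965]), 'attitude': array([-0.08398539,  0.33784501,  0.91109623, -0.22070537])}
{'fx': 620.7949424757136, 'fy': 620.7949424757136, 'cx': 320.4963459858959, 'cy': 242.95387770407973, 'k1': 0.07159483439407738, 'origin': array([ 0.32914671, -0.02098963,  1.50763923]), 'attitude': array([-0.06153127,  0.05905544,  0.71191771, -0.69706495])}
{'t': 0.1, 'q': array([-1.36651774e+00,  5.28361794e-01,  1.43374383e+00, -7.03095539e-06,
        1.18140410e+00, -1.78491561e-01]), 'qd': array([-0.0006109 , -0.00115284, -0.00444878, -0.00113215,  0.00075708,
       -0.00029573]), 'tau': array([-2.93198946e-04, -4.43305063e+01, -1.78586429e+01, -3.23645281e-04,
        3.87332286e-03, -4.60085943e-06]), 'tcp_pos': array([ 0.23336205, -0.57927086,  0.303048  ]), 'tool_rot': array([ 9.81741004e-01,  1.90220089e-01, -1.56092799e-05, -9.58411806e-04]), 'force': array([-0.39292215, -1.418032  , -0.47367179]), 'ft_torque': array([-0.04364357, -0.00422329,  0.00751942]), 'gripper_force': 0.0, 'finger_gap': 0.9962826147468204}
```

View pics/scene0.png

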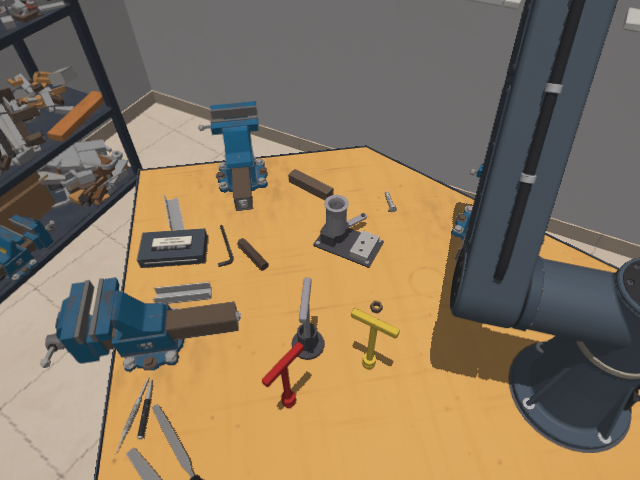

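View pics/top0.png

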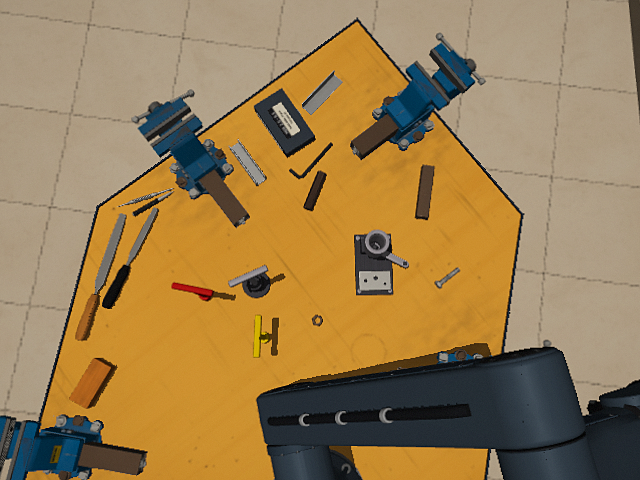

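The steel key's bar is at top (248,276) and scene (305,300). The shaft mouth is at top (377,241) and scene (337,203). The red and yellow keys are decoys, and the finger points to lower right at top (400,262).

```bash
python3 - <<'E'
from h import *
def rep(n,box,zlo,zhi,tag):
    d=np.load(n+'_d.npy'); P=cloud(n,d); m=np.zeros((480,640),bool); x0,y0,x1,y1=box
    m[y0:y1,x0:x1]=1; m&=(P[...,2]>zlo)&(P[...,2]<zhi)&(d>0)
    m=m.astype(np.uint8); k,lab,st,_=cv2.connectedComponentsWithStats(m); 
    i=1+np.argmax(st[1:,4]); m=lab==i
    p=P[m]; v,u=np.nonzero(m); r=cv2.minAreaRect((p[:,:2]*1000).astype(np.float32))
    print(n,tag,m.sum(),'mean',p.mean(0).round(4),'rect',np.round(r[0],1),np.round(r[1],1),round(r[2],1),'z',np.percentile(p[:,2],[5,50,95]).round(4))
    c=p[:,:2]-p[:,:2].mean(0); w=np.linalg.svd(c,full_matrices=False)[2][0]; print('   axis deg',np.degrees(np.arctan2(w[1],w[0])).round(1))
    # outline by plane cast
    cs,_=cv2.findContours(m.astype(np.uint8),cv2.RETR_EXTERNAL,2); q=max(cs,key=cv2.contourArea)
    return m
rep('top',(222,255,282,295),.165,.19,'bar')
rep('scene',(290,270,320,330),.165,.19,'bar')
rep('top',(355,225,400,262),.115,.135,'mouth')
rep('scene',(318,190,355,215),.115,.135,'mouth')
rep('top',(345,228,420,300),.018,.03,'block')
rep('top',(380,240,420,280),.03,.04,'finger')
rep('scene',(340,205,375,230),.03,.04,'finger')
rep('top',(345,225,400,300),.002,.01,'base')
# shaft hole: dark inside
p=np.load('top_p.npy')
cv2.imwrite('pics/c1.png',cv2.resize(p[220:305,220:430,::-1],None,fx=3.8,fy=3.8,interpolation=cv2.INTER_CUBIC))
E
```

```text
top bar 297 mean [0.4904 0.1399 0.177 ] rect [491.  139.5] [16.5 89.8] 23.4 z [0.1712 0.1771 0.182 ]
   axis deg 114.8
scene bar 357 mean [0.4879 0.1433 0.1748] rect [489.8 140.1] [14.2 87.9] 23.4 z [0.1698 0.1753 0.1774]
   axis deg 113.1
top mouth 324 mean [ 0.5704 -0.1461  0.1251] rect [ 569.2 -145.6] [53.4 54.3] 62.3 z [0.118  0.1253 0.1306]
   axis deg -69.1
scene mouth 285 mean [ 0.5673 -0.1467  0.1227] rect [ 566.8 -146.8] [52.3 55.1] 27.1 z [0.1161 0.1237 0.1264]
   axis deg 119.8
top block 535 mean [ 0.4912 -0.146   0.025 ] rect [ 491.4 -145.2] [76.6 46.1] 87.8 z [0.0199 0.0251 0.0291]
   axis deg -94.3
top finger 157 mean [ 0.5419 -0.1952  0.036 ] rect [ 542.3 -196.2] [66.7 16.7] 61.2 z [0.0313 0.0364 0.0397]
   axis deg 62.6
scene finger 131 mean [ 0.5377 -0.1974  0.0349] rect [ 538.8 -197.7] [66.8 17. ] 62.9 z [0.031  0.0349 0.0381]
   axis deg 62.5
top base 1226 mean [ 0.5299 -0.1273  0.0057] rect [ 539.3 -143. ] [131.7 183.3] 88.5 z [0.0024 0.0057 0.0094]
   axis deg -163.0
```

View pics/c1.png

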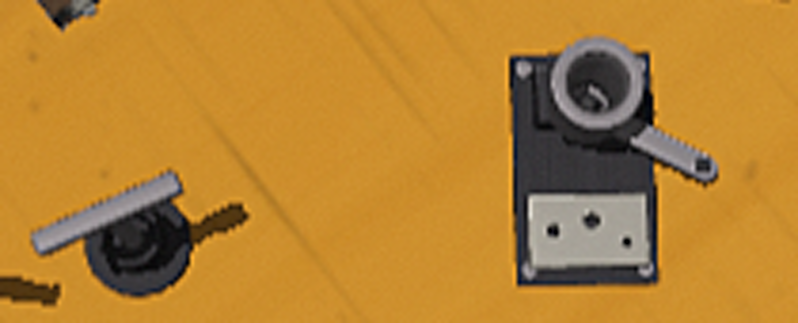

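```bash
cat >> h.py <<'E'
def go(x,y,z,yaw):
    "needed turn (norm) about tool z to get tool y at yaw, then shift in tool axes AFTER turn (norm)"
    s=manip.sense(); M=R.from_quat(s['tool_rot']).as_matrix(); cur=np.arctan2(M[1,1],M[0,1])
    dz=-(yaw-cur+np.pi)%(2*np.pi); dz=-(((yaw-cur+np.pi)%(2*np.pi))-np.pi)
    M2=M@R.from_rotvec([0,0,dz]).as_matrix(); d=M2.T@(np.array([x,y,z])-s['tcp_pos'])
    print('t',round(s['t'],2),'tcp',s['tcp_pos'].round(4),'yaw',round(cur,4),'z-axis',M[:,2].round(4),'F',s['force'].round(1),'gap',round(s['finger_gap'],3))
    print('turn norm',round(dz/2/np.pi,4),'shift norm',(d/.5).round(4),'m',d.round(4))
E
python3 - <<'E'
from h import *
p=np.load('top_p.npy'); hsv=cv2.cvtColor(p,cv2.COLOR_RGB2HSV); P=cloud('top',np.load('top_d.npy'))
q=P[300:365,240:272].reshape(-1,3); c=q[q[:,2]>.12]; print('yellow',c.min(0),c.max(0))
q=P[275:305,165:215].reshape(-1,3); c=q[q[:,2]>.12]; print('red',c.min(0),c.max(0))
go(.49,.14,.30,.41)
E
python3 -m crank '[{"dp":[0,0,0],"delta_rot":[0,0,-0.0195],"fingers":0},{"dp":[0,0,0],"delta_rot":[0,0,-0.0195],"fingers":0},{"dp":[0,0,0],"delta_rot":[0,0,-0.0195],"fingers":0},{"dp":[0,0,0],"delta_rot":[0,0,-0.0195],"fingers":0},{"dp":[0,0,0],"delta_rot":[0,0,-0.0195],"fingers":0},{"dp":[0,0,0],"delta_rot":[0,0,-0.0195],"fingers":0},{"dp":[0,0,0],"delta_rot":[0,0,-0.0195],"fingers":0},{"dp":[0,0,0],"delta_rot":[0,0,-0.0195],"fingers":0},{"dp":[0,0,0],"delta_rot":[0,0,-0.0195],"fingers":0},{"dp":[0,0,0],"delta_rot":[0,0,-0.0195],"fingers":0},{"dp":[0,0,0],"delta_rot":[0,0,-0.0195],"fingers":0},{"dp":[0,0,0],"delta_rot":[0,0,-0.0195],"fingers":0}]'
python3 -c "
from h import *
go(.49,.14,.30,.41)"
```

```text
yellow [ 0.31805293 -0.02098963  0.12083395] [0.40662108 0.12999157 1.50763923]
red [ 0.32914671 -0.02098963  0.12019228] [0.48013578 0.3068434  1.50763923]
t 0.1 tcp [ 0.2334 -0.5793  0.303 ] yaw -1.188 z-axis [-4.0e-04  1.9e-03 -1.0e+00] F [-0.4 -1.4 -0.5] gap 0.996
turn norm -0.2543 shift norm [1.1147 1.0441 0.0086] m [0.5574 0.5221 0.0043]
t: 1.1
tcp_pos: [0.2334, -0.5794, 0.3033]
tool_rot: [0.598, 0.801, 0.0, -0.0]
force: [0.4, 0.1, -0.8]
finger_gap: 0.497
gripper_force: 0.0
t 1.1 tcp [ 0.2334 -0.5794  0.3033] yaw 0.2883 z-axis [-3.0e-04  1.3e-03 -1.0e+00] F [ 0.4  0.1 -0.8] gap 0.497
turn norm -0.0194 shift norm [1.115  1.0442 0.0083] m [0.5575 0.5221 0.0042]
```

```bash
python3 -m crank '[{"dp":[0,0,0],"delta_rot":[0,0,-0.0194],"fingers":0},{"dp":[0.0507,0.0475,0],"delta_rot":[0,0,0],"fingers":0},{"dp":[0.0507,0.0475,0],"delta_rot":[0,0,0],"fingers":0},{"dp":[0.0507,0.0475,0],"delta_rot":[0,0,0],"fingers":0},{"dp":[0.0507,0.0475,0],"delta_rot":[0,0,0],"fingers":0},{"dp":[0.0507,0.0475,0],"delta_rot":[0,0,0],"fingers":0},{"dp":[0.0507,0.0475,0],"delta_rot":[0,0,0],"fingers":0},{"dp":[0.0507,0.0475,0],"delta_rot":[0,0,0],"fingers":0},{"dp":[0.0507,0.0475,0],"delta_rot":[0,0,0],"fingers":0},{"dp":[0.0507,0.0475,0],"delta_rot":[0,0,0],"fingers":0},{"dp":[0.0507,0.0475,0],"delta_rot":[0,0,0],"fingers":0},{"dp":[0.0507,0.0475,0],"delta_rot":[0,0,0],"fingers":0}]'
python3 -m crank '[{"dp":[0.0507,0.0475,0],"delta_rot":[0,0,0],"fingers":0},{"dp":[0.0507,0.0475,0],"delta_rot":[0,0,0],"fingers":0},{"dp":[0.0507,0.0475,0],"delta_rot":[0,0,0],"fingers":0},{"dp":[0.0507,0.0475,0],"delta_rot":[0,0,0],"fingers":0},{"dp":[0.0507,0.0475,0],"delta_rot":[0,0,0],"fingers":0},{"dp":[0.0507,0.0475,0],"delta_rot":[0,0,0],"fingers":0},{"dp":[0.0507,0.0475,0],"delta_rot":[0,0,0],"fingers":0},{"dp":[0.0507,0.0475,0],"delta_rot":[0,0,0],"fingers":0},{"dp":[0.0507,0.0475,0],"delta_rot":[0,0,0],"fingers":0},{"dp":[0,0,0],"delta_rot":[0,0,0],"fingers":0}]'
python3 - <<'E'
from h import *
go(.49,.14,.222,.41)
p,d=manip.snapshot('scene'); np.save('scene_p1.npy',p); cv2.imwrite('pics/s1.png',cv2.resize(p[140:380,200:460,::-1],None,fx=2.5,fy=2.5))
E
```

```text
t: 2.1
tcp_pos: [0.3641, -0.2189, 0.3038]
tool_rot: [0.551, 0.834, 0.0, -0.0]
force: [1.1, 0.7, -0.3]
finger_gap: 0.5
gripper_force: 0.0
t: 2.93
tcp_pos: [0.4722, 0.0779, 0.3039]
tool_rot: [0.549, 0.836, 0.002, 0.0]
force: [0.4, -0.7, -0.6]
finger_gap: 0.499
gripper_force: 0.0
t 2.93 tcp [0.4722 0.0779 0.3039] yaw 0.4096 z-axis [ 0.0022  0.0023 -1.    ] F [ 0.4 -0.7 -0.6] gap 0.499
turn norm -0.0001 shift norm [0.0996 0.0817 0.1642] m [0.0498 0.0408 0.0821]
```

View pics/s1.png

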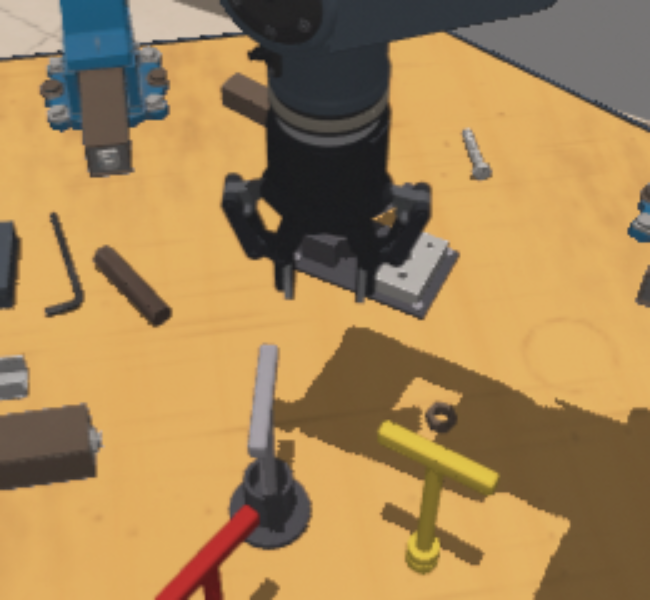

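The key is upright in its stand at crop (262,400). The open gripper is beyond it and clear of both decoys.

```bash
python3 -m crank '[{"dp":[0.0498,0.0408,0],"delta_rot":[0,0,0],"fingers":0},{"dp":[0.0498,0.0408,0],"delta_rot":[0,0,0],"fingers":0},{"dp":[0,0,0],"delta_rot":[0,0,0],"fingers":0},{"dp":[0,0,0.04],"delta_rot":[0,0,0],"fingers":0},{"dp":[0,0,0.04],"delta_rot":[0,0,0],"fingers":0},{"dp":[0,0,0.04],"delta_rot":[0,0,0],"fingers":0},{"dp":[0,0,0.03],"delta_rot":[0,0,0],"fingers":0},{"dp":[0,0,0.014],"delta_rot":[0,0,0],"fingers":0},{"dp":[0,0,0],"delta_rot":[0,0,0],"fingers":0},{"dp":[0,0,0],"delta_rot":[0,0,0],"fingers":0}]' 30
python3 -c "
from h import *
go(.4904,.1398,.222,.41)"
```

```text
t: 3.82
tcp_pos: [0.4888, 0.1342, 0.2219]
tool_rot: [0.551, 0.834, -0.0, -0.0]
force: [0.9, 0.4, 0.4]
finger_gap: 0.498
gripper_force: 0.0
t 3.82 tcp [0.4888 0.1342 0.2219] yaw 0.4032 z-axis [-6.e-04 -2.e-04 -1.e+00] F [0.9 0.4 0.4] gap 0.498
turn norm -0.0011 shift norm [ 0.009   0.0075 -0.0001] m [ 0.0045  0.0037 -0.0001]
```

```bash
python3 -m crank '[{"dp":[0.009,0.0075,0],"delta_rot":[0,0,-0.001],"fingers":0},{"dp":[0,0,0],"delta_rot":[0,0,0],"fingers":0},{"dp":[0,0,0],"delta_rot":[0,0,0],"fingers":-1},{"dp":[0,0,0],"delta_rot":[0,0,0],"fingers":-1},{"dp":[0,0,0],"delta_rot":[0,0,0],"fingers":-1},{"dp":[0,0,0],"delta_rot":[0,0,0],"fingers":-1},{"dp":[0,0,0],"delta_rot":[0,0,0],"fingers":-1},{"dp":[0,0,0],"delta_rot":[0,0,0],"fingers":-1},{"dp":[0,0,0],"delta_rot":[0,0,0],"fingers":-1},{"dp":[0,0,0],"delta_rot":[0,0,0],"fingers":-1}]' 40
python3 -c "
from h import *
go(.4904,.1398,.362,.41)"
```

```text
t: 4.65
tcp_pos: [0.4907, 0.1407, 0.2226]
tool_rot: [0.548, 0.836, 0.0, 0.0]
force: [-0.8, 0.8, 5.5]
finger_gap: 0.155
gripper_force: 39.7
t 4.65 tcp [0.4907 0.1407 0.2226] yaw 0.4105 z-axis [ 1.1e-03  1.0e-04 -1.0e+00] F [-0.8  0.8  5.5] gap 0.155
turn norm 0.0001 shift norm [-0.0015 -0.001  -0.2788] m [-0.0007 -0.0005 -0.1394]
```

```bash
python3 -m crank '[{"dp":[0,0,-0.02],"delta_rot":[0,0,0],"fingers":-1},{"dp":[0,0,-0.04],"delta_rot":[0,0,0],"fingers":-1},{"dp":[0,0,-0.05],"delta_rot":[0,0,0],"fingers":-1},{"dp":[0,0,-0.05],"delta_rot":[0,0,0],"fingers":-1},{"dp":[0,0,-0.05],"delta_rot":[0,0,0],"fingers":-1},{"dp":[0,0,-0.05],"delta_rot":[0,0,0],"fingers":-1},{"dp":[0,0,-0.02],"delta_rot":[0,0,0],"fingers":-1},{"dp":[0,0,0],"delta_rot":[0,0,0],"fingers":-1},{"dp":[0,0,0],"delta_rot":[0,0,0],"fingers":-1}]'
python3 -c "
from h import *
go(.568,-.1465,.362,.41)"
```

```text
t: 5.4
tcp_pos: [0.4899, 0.1406, 0.3615]
tool_rot: [0.548, 0.836, -0.0, -0.0]
force: [-0.2, -0.4, -2.2]
finger_gap: 0.158
gripper_force: 39.4
t 5.4 tcp [0.4899 0.1406 0.3615] yaw 0.4105 z-axis [-7.e-04 -0.e+00 -1.e+00] F [-0.2 -0.4 -2.2] gap 0.158
turn norm 0.0001 shift norm [-0.589  -0.0857 -0.0012] m [-0.2945 -0.0428 -0.0006]
```

```bash
python3 -m crank '[{"dp":[-0.02,-0.003,0],"delta_rot":[0,0,0],"fingers":-1},{"dp":[-0.05,-0.007,0],"delta_rot":[0,0,0],"fingers":-1},{"dp":[-0.07,-0.01,0],"delta_rot":[0,0,0],"fingers":-1},{"dp":[-0.07,-0.01,0],"delta_rot":[0,0,0],"fingers":-1},{"dp":[-0.07,-0.01,0],"delta_rot":[0,0,0],"fingers":-1},{"dp":[-0.07,-0.01,0],"delta_rot":[0,0,0],"fingers":-1},{"dp":[-0.07,-0.01,0],"delta_rot":[0,0,0],"fingers":-1},{"dp":[-0.07,-0.01,0],"delta_rot":[0,0,0],"fingers":-1},{"dp":[-0.055,-0.009,0],"delta_rot":[0,0,0],"fingers":-1},{"dp":[-0.03,-0.004,0],"delta_rot":[0,0,0],"fingers":-1},{"dp":[-0.014,-0.0027,0],"delta_rot":[0,0,0],"fingers":-1},{"dp":[0,0,0],"delta_rot":[0,0,0],"fingers":-1}]'
python3 - <<'E'
from h import *
go(.568,-.1465,.362,.41)
p,d=manip.snapshot('scene'); np.save('scene_p2.npy',p); np.save('scene_d2.npy',d); cv2.imwrite('pics/s2.png',cv2.resize(p[100:280,250:430,::-1],None,fx=3.3,fy=3.3))
E
```

```text
t: 6.4
tcp_pos: [0.5683, -0.1478, 0.3602]
tool_rot: [0.549, 0.836, -0.0, -0.001]
force: [-0.6, 0.1, -2.6]
finger_gap: 0.16
gripper_force: 39.4
t 6.4 tcp [ 0.5683 -0.1478  0.3602] yaw 0.4084 z-axis [-0.0027  0.0013 -1.    ] F [-0.6  0.1 -2.6] gap 0.16
turn norm -0.0003 shift norm [ 0.0026  0.0004 -0.0035] m [ 0.0013  0.0002 -0.0018]
```

View pics/s2.png

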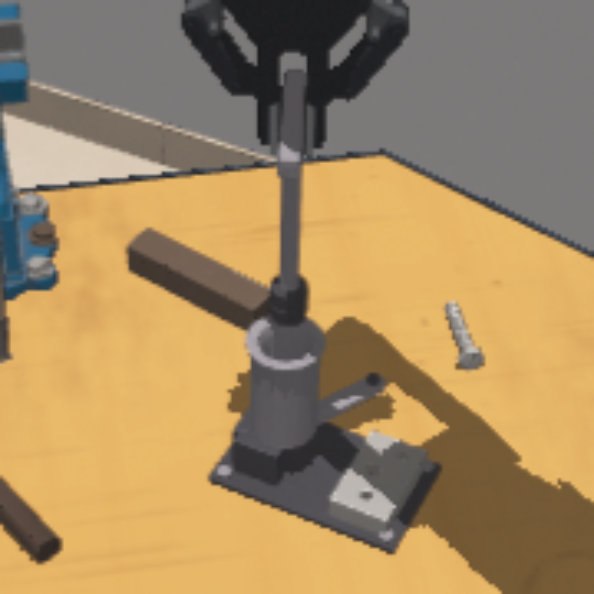

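The key's head hangs at crop (289,300), above the mouth at (286,343). I'll check for lean and offset from the depth image.

```bash
python3 - <<'E'
from h import *
P=cloud('scene',np.load('scene_d2.npy')); o=cam('scene')[2]
q=P.reshape(-1,3); q=q[np.hypot(q[:,0]-.568,q[:,1]+.147)<.03]
v=o[:2]-np.array([.568,-.147]); v/=np.linalg.norm(v)
for lo,hi,r in((.155,.172,13.2),(.187,.22,6.5),(.22,.25,6.5),(.25,.28,6.5)):
    s=q[(q[:,2]>lo)&(q[:,2]<hi)]; print(lo,len(s),'axis est',(s.mean(0)[:2]-v*r*.79e-3).round(4), s[:,2].mean().round(3))
# silhouette centre lines, cross-view direction, from image rows
from scipy.optimize import least_squares
def fit(s,r):
    return least_squares(lambda c:np.hypot(s[:,0]-c[0],s[:,1]-c[1])-r,np.median(s[:,:2],0)-v*r,loss='soft_l1',f_scale=.001).x
for lo,hi,r in((.155,.172,.0132),(.187,.22,.0065),(.22,.28,.0065)):
    print('fit',lo,fit(q[(q[:,2]>lo)&(q[:,2]<hi)],r).round(4))
# column outer circle r=24.5 below the rim and rim
for n in('scene','top'):
    Q=cloud(n,np.load(n+'_d.npy')).reshape(-1,3); Q=Q[np.hypot(Q[:,0]-.568,Q[:,1]+.147)<.04]
    s=Q[(Q[:,2]>.05)&(Q[:,2]<.105)&(np.hypot(Q[:,0]-.568,Q[:,1]+.147)>.02)]
    v=cam(n)[2][:2]-np.array([.568,-.147]); v/=np.linalg.norm(v)
    print(n,'column',len(s),fit(s,.0245).round(4))
E
```

```text
0.155 66 axis est [ 0.5674 -0.1507] 0.164
0.187 70 axis est [ 0.5676 -0.1493] 0.203
0.22 68 axis est [ 0.568  -0.1492] 0.235
0.25 48 axis est [ 0.5677 -0.15  ] 0.261
fit 0.155 [ 0.5676 -0.1502]
fit 0.187 [ 0.5676 -0.1494]
fit 0.22 [ 0.5679 -0.1494]
scene column 332 [ 0.5681 -0.1476]
top column 73 [ 0.5699 -0.1459]
```

```bash
python3 -m crank '[{"dp":[0.0042,0.0018,0],"delta_rot":[0,0,0],"fingers":-1},{"dp":[0,0,0.01],"delta_rot":[0,0,0],"fingers":-1},{"dp":[0,0,0.01],"delta_rot":[0,0,0],"fingers":-1},{"dp":[0,0,0.01],"delta_rot":[0,0,0],"fingers":-1},{"dp":[0,0,0.01],"delta_rot":[0,0,0],"fingers":-1},{"dp":[0,0,0.006],"delta_rot":[0,0,0],"fingers":-1},{"dp":[0,0,0.004],"delta_rot":[0,0,0],"fingers":-1},{"dp":[0,0,0],"delta_rot":[0,0,0],"fingers":-1}]'
python3 -c "
from h import *
go(.568,-.1455,.3226,.41)"
```

```text
t: 7.12
tcp_pos: [0.5684, -0.144, 0.3362]
tool_rot: [0.548, 0.836, -0.0, -0.001]
force: [-0.7, 0.5, -2.1]
finger_gap: 0.154
gripper_force: 39.4
t 7.12 tcp [ 0.5684 -0.144   0.3362] yaw 0.4105 z-axis [-1.1e-03  5.0e-04 -1.0e+00] F [-0.7  0.5 -2.1] gap 0.154
turn norm 0.0001 shift norm [-0.0024 -0.0019  0.0273] m [-0.0012 -0.001   0.0136]
```

```bash
python3 -m crank '[{"dp":[-0.0018,-0.0008,0],"delta_rot":[0,0,0],"fingers":-1},{"dp":[0,0,0.006],"delta_rot":[0,0,0],"fingers":-1},{"dp":[0,0,0.006],"delta_rot":[0,0,0],"fingers":-1},{"dp":[0,0,0.006],"delta_rot":[0,0,0],"fingers":-1},{"dp":[0,0,0.006],"delta_rot":[0,0,0],"fingers":-1},{"dp":[0,0,0],"delta_rot":[0,0,0],"fingers":-1}]'
python3 -m crank '[{"dp":[0,0,0.006],"delta_rot":[0,0,0],"fingers":-1},{"dp":[0,0,0.006],"delta_rot":[0,0,0],"fingers":-1},{"dp":[0,0,0],"delta_rot":[0,0,0],"fingers":-1}]'
```

```text
t: 7.62
tcp_pos: [0.5682, -0.145, 0.324]
tool_rot: [0.548, 0.836, -0.0, -0.001]
force: [-0.6, 0.6, -2.3]
finger_gap: 0.155
gripper_force: 39.4
t: 7.87
tcp_pos: [0.5683, -0.1451, 0.3182]
tool_rot: [0.548, 0.836, -0.0, -0.001]
force: [0.6, 0.4, -1.9]
finger_gap: 0.157
gripper_force: 39.4
```

```bash
python3 -m crank '[{"dp":[0,0,0.008],"delta_rot":[0,0,0],"fingers":-1},{"dp":[0,0,0.008],"delta_rot":[0,0,0],"fingers":-1},{"dp":[0,0,0.008],"delta_rot":[0,0,0],"fingers":-1},{"dp":[0,0,0.008],"delta_rot":[0,0,0],"fingers":-1},{"dp":[0,0,0],"delta_rot":[0,0,0],"fingers":-1}]'
python3 -m crank '[{"dp":[0,0,0.008],"delta_rot":[0,0,0],"fingers":-1},{"dp":[0,0,0.008],"delta_rot":[0,0,0],"fingers":-1},{"dp":[0,0,0.008],"delta_rot":[0,0,0],"fingers":-1},{"dp":[0,0,0.008],"delta_rot":[0,0,0],"fingers":-1},{"dp":[0,0,0],"delta_rot":[0,0,0],"fingers":-1}]'
```

```text
t: 8.28
tcp_pos: [0.5681, -0.145, 0.3017]
tool_rot: [0.548, 0.836, -0.0, -0.001]
force: [-0.7, -0.7, -2.2]
finger_gap: 0.153
gripper_force: 39.4
t: 8.7
tcp_pos: [0.5682, -0.145, 0.2858]
tool_rot: [0.548, 0.836, -0.0, -0.001]
force: [-0.5, -0.6, -2.0]
finger_gap: 0.153
gripper_force: 39.4
```

```bash
python3 -m crank '[{"dp":[0,0,0.008],"delta_rot":[0,0,0],"fingers":-1},{"dp":[0,0,0.008],"delta_rot":[0,0,0],"fingers":-1},{"dp":[0,0,0.008],"delta_rot":[0,0,0],"fingers":-1},{"dp":[0,0,0.008],"delta_rot":[0,0,0],"fingers":-1},{"dp":[0,0,0.002],"delta_rot":[0,0,0],"fingers":-1},{"dp":[0,0,0],"delta_rot":[0,0,0],"fingers":-1}]'
for i in 1; do python3 -m crank '[{"dp":[0,0,0.003],"delta_rot":[0,0,0],"fingers":-1},{"dp":[0,0,0.003],"delta_rot":[0,0,0],"fingers":-1},{"dp":[0,0,0],"delta_rot":[0,0,0],"fingers":-1}]'; done
python3 -m crank '[{"dp":[0,0,0.002],"delta_rot":[0,0,0],"fingers":-1},{"dp":[0,0,0],"delta_rot":[0,0,0],"fingers":-1}]'
python3 -m crank '[{"dp":[0,0,0.002],"delta_rot":[0,0,0],"fingers":-1},{"dp":[0,0,0],"delta_rot":[0,0,0],"fingers":-1}]'
```

```text
t: 9.2
tcp_pos: [0.5684, -0.1451, 0.2693]
tool_rot: [0.548, 0.836, -0.0, -0.001]
force: [-1.1, 0.2, -2.6]
finger_gap: 0.152
gripper_force: 39.4
t: 9.45
tcp_pos: [0.5686, -0.1452, 0.2667]
tool_rot: [0.548, 0.836, -0.0, -0.0]
force: [0.0, 0.6, -2.9]
finger_gap: 0.151
gripper_force: 39.4
t: 9.62
tcp_pos: [0.5686, -0.1452, 0.2658]
tool_rot: [0.548, 0.836, -0.0, -0.0]
force: [0.4, -0.2, -2.1]
finger_gap: 0.157
gripper_force: 39.4
t: 9.78
tcp_pos: [0.5686, -0.1451, 0.2648]
tool_rot: [0.548, 0.836, 0.0, -0.0]
force: [0.0, -0.2, -3.2]
finger_gap: 0.159
gripper_force: 39.4
```

```bash
python3 -m crank '[{"dp":[0,0,0.002],"delta_rot":[0,0,0],"fingers":-1},{"dp":[0,0,0],"delta_rot":[0,0,0],"fingers":-1}]' | egrep 'pos|force'
python3 -m crank '[{"dp":[0,0,0.002],"delta_rot":[0,0,0],"fingers":-1},{"dp":[0,0,0],"delta_rot":[0,0,0],"fingers":-1}]'| egrep 'pos|force'
python3 -m crank '[{"dp":[0,0,0.002],"delta_rot":[0,0,0],"fingers":-1},{"dp":[0,0,0],"delta_rot":[0,0,0],"fingers":-1}]'| egrep 'pos|force'
```

```text
tcp_pos: [0.5686, -0.1452, 0.2638]
force: [-0.3, -0.5, -2.3]
gripper_force: 39.4
tcp_pos: [0.5686, -0.1452, 0.2627]
force: [-0.3, 0.5, -1.5]
gripper_force: 39.4
tcp_pos: [0.5686, -0.1451, 0.2617]
force: [-0.0, 0.3, -2.5]
gripper_force: 39.4
```

```bash
python3 -m crank '[{"dp":[0,0,0.002],"delta_rot":[0,0,0],"fingers":-1},{"dp":[0,0,0],"delta_rot":[0,0,0],"fingers":-1}]' | egrep 'pos|force:'
python3 -m crank '[{"dp":[0,0,0.002],"delta_rot":[0,0,0],"fingers":-1},{"dp":[0,0,0],"delta_rot":[0,0,0],"fingers":-1}]'| egrep 'pos|force:'
python3 -m crank '[{"dp":[0,0,0.002],"delta_rot":[0,0,0],"fingers":-1},{"dp":[0,0,0],"delta_rot":[0,0,0],"fingers":-1}]'| egrep 'pos|force:'
```

```text
tcp_pos: [0.5686, -0.1452, 0.2607]
force: [-0.3, 0.7, -3.1]
gripper_force: 39.4
tcp_pos: [0.5686, -0.1452, 0.26]
force: [0.2, 0.2, -1.5]
gripper_force: 39.6
tcp_pos: [0.5688, -0.1453, 0.2595]
force: [-0.4, 0.5, 2.7]
gripper_force: 40.0
```

Contact at lower-end height of about 47 mm, so it is crosswise. I'll turn counter-clockwise, which only moves the finger toward its open stop, under light pressure.

```bash
python3 -m crank '[{"dp":[0,0,0],"delta_rot":[0,0,-0.006],"fingers":-1},{"dp":[0,0,0],"delta_rot":[0,0,-0.006],"fingers":-1},{"dp":[0,0,0],"delta_rot":[0,0,0],"fingers":-1}]' | egrep 'pos|force:'
python3 -m crank '[{"dp":[0,0,0],"delta_rot":[0,0,-0.006],"fingers":-1},{"dp":[0,0,0],"delta_rot":[0,0,-0.006],"fingers":-1},{"dp":[0,0,0],"delta_rot":[0,0,0],"fingers":-1}]' | egrep 'pos|force:'
python3 -c "
from h import *
go(.568,-.1455,.2506,.41);print(manip.sense()['ft_torque'])"
```

```text
tcp_pos: [0.5687, -0.1453, 0.2593]
force: [-1.3, -0.8, 2.5]
gripper_force: 39.9
tcp_pos: [0.5687, -0.1452, 0.2591]
force: [-0.7, 0.3, 0.4]
gripper_force: 39.8
t 11.28 tcp [ 0.5687 -0.1452  0.2591] yaw 0.561 z-axis [ 1.e-04 -2.e-04 -1.e+00] F [-0.7  0.3  0.4] gap 0.155
turn norm 0.024 shift norm [ 0.     -0.0014  0.0169] m [ 0.     -0.0007  0.0085]
[-0.02727897  0.16440604  0.01886329]
```

```bash
for i in 1; do python3 -m crank '[{"dp":[0,0,0.001],"delta_rot":[0,0,-0.006],"fingers":-1},{"dp":[0,0,0],"delta_rot":[0,0,-0.006],"fingers":-1},{"dp":[0,0,0],"delta_rot":[0,0,0],"fingers":-1}]' | egrep 'pos|force:'; done
python3 -m crank '[{"dp":[0,0,0.001],"delta_rot":[0,0,-0.006],"fingers":-1},{"dp":[0,0,0],"delta_rot":[0,0,-0.006],"fingers":-1},{"dp":[0,0,0],"delta_rot":[0,0,0],"fingers":-1}]' | egrep 'pos|force:'
python3 -c "
from h import *
go(.568,-.1455,.2506,.41);print(manip.sense()['ft_torque'])"
```

```text
tcp_pos: [0.5687, -0.1452, 0.2586]
force: [-0.1, -0.8, 2.0]
gripper_force: 39.9
tcp_pos: [0.5686, -0.1452, 0.258]
force: [-0.5, -0.1, -0.1]
gripper_force: 39.8
t 11.78 tcp [ 0.5686 -0.1452  0.258 ] yaw 0.7108 z-axis [ 1.e-04 -1.e-04 -1.e+00] F [-0.5 -0.1 -0.1] gap 0.157
turn norm 0.0479 shift norm [-0.     -0.0014  0.0149] m [-0.     -0.0007  0.0074]
[-0.05652419  0.26244438  0.03290099]
```

```bash
python3 -m crank '[{"dp":[0,0,0.001],"delta_rot":[0,0,-0.006],"fingers":-1},{"dp":[0,0,0.001],"delta_rot":[0,0,0],"fingers":-1},{"dp":[0,0,0],"delta_rot":[0,0,0],"fingers":-1}]' | egrep 'pos|force:'
python3 -m crank '[{"dp":[0,0,0.001],"delta_rot":[0,0,-0.006],"fingers":-1},{"dp":[0,0,0.001],"delta_rot":[0,0,0],"fingers":-1},{"dp":[0,0,0],"delta_rot":[0,0,0],"fingers":-1}]' | egrep 'pos|force:'
python3 -c "
from h import *
go(.568,-.1455,.2506,.41);print(manip.sense()['ft_torque'])"
```

```text
tcp_pos: [0.5685, -0.1452, 0.2566]
force: [-0.7, -0.5, -0.7]
gripper_force: 39.6
tcp_pos: [0.5685, -0.1451, 0.2554]
force: [0.1, 0.1, -3.0]
gripper_force: 39.4
t 12.28 tcp [ 0.5685 -0.1451  0.2554] yaw 0.7855 z-axis [-6.e-04  2.e-04 -1.e+00] F [ 0.1  0.1 -3. ] gap 0.157
turn norm 0.0598 shift norm [-0.0003 -0.0012  0.0097] m [-0.0001 -0.0006  0.0048]
[-0.13334569  0.14795966  0.01755551]
```

```bash
python3 -m crank '[{"dp":[0,0,0.002],"delta_rot":[0,0,0],"fingers":-1},{"dp":[0,0,0.001],"delta_rot":[0,0,0],"fingers":-1},{"dp":[0,0,0],"delta_rot":[0,0,0],"fingers":-1}]' | egrep 'pos|force:'
python3 -m crank '[{"dp":[0,0,0.001],"delta_rot":[0,0,0],"fingers":-1},{"dp":[0,0,0.001],"delta_rot":[0,0,0],"fingers":-1},{"dp":[0,0,0],"delta_rot":[0,0,0],"fingers":-1}]' | egrep 'pos|force:'
python3 -m crank '[{"dp":[0,0,0.001],"delta_rot":[0,0,0],"fingers":-1},{"dp":[0,0,0.001],"delta_rot":[0,0,0],"fingers":-1},{"dp":[0,0,0],"delta_rot":[0,0,0],"fingers":-1}]' | egrep 'pos|force:'
```

```text
tcp_pos: [0.5685, -0.1452, 0.2541]
force: [-0.1, 0.4, -2.2]
gripper_force: 39.4
tcp_pos: [0.5685, -0.1452, 0.2533]
force: [-0.9, -0.6, -1.7]
gripper_force: 39.4
tcp_pos: [0.5686, -0.1452, 0.2523]
force: [0.4, -0.9, -2.0]
gripper_force: 39.5
```

```bash
python3 -m crank '[{"dp":[0,0,0.001],"delta_rot":[0,0,0],"fingers":-1},{"dp":[0,0,0.001],"delta_rot":[0,0,0],"fingers":-1},{"dp":[0,0,0],"delta_rot":[0,0,0],"fingers":-1}]' | egrep 'pos|force:'
python3 -m crank '[{"dp":[0,0,0.001],"delta_rot":[0,0,0],"fingers":-1},{"dp":[0,0,0],"delta_rot":[0,0,0],"fingers":-1},{"dp":[0,0,0],"delta_rot":[0,0,0],"fingers":-1}]' | egrep 'pos|force:'
python3 -c "
from h import *
go(.568,-.1455,.2506,.41);print(manip.sense()['ft_torque'],manip.sense()['q'])"
```

```text
tcp_pos: [0.5686, -0.1451, 0.2513]
force: [0.1, -0.9, -1.6]
gripper_force: 39.5
tcp_pos: [0.5686, -0.1452, 0.2509]
force: [-0.1, -1.3, -1.5]
gripper_force: 39.5
t 13.53 tcp [ 0.5686 -0.1452  0.2509] yaw 0.7874 z-axis [-1.e-04  1.e-04 -1.e+00] F [-0.1 -1.3 -1.5] gap 0.158
turn norm 0.0601 shift norm [-0.0001 -0.0014  0.0005] m [-0.0001 -0.0007  0.0003]
[-0.08675848  0.18302333 -0.04282387] [-4.40259990e-01  5.41669820e-01  1.58302073e+00  2.74903749e-05
  1.01701844e+00 -1.22770535e+00]
```

The key is seated with its lower end at about 38 mm. Now turning clockwise.

```bash
python3 -m crank '[{"dp":[0,0,0],"delta_rot":[0,0,0.008],"fingers":-1},{"dp":[0,0,0],"delta_rot":[0,0,0.01],"fingers":-1},{"dp":[0,0,0],"delta_rot":[0,0,0.01],"fingers":-1},{"dp":[0,0,0],"delta_rot":[0,0,0.01],"fingers":-1},{"dp":[0,0,0],"delta_rot":[0,0,0.01],"fingers":-1},{"dp":[0,0,0],"delta_rot":[0,0,0],"fingers":-1}]' | egrep 'pos|force:'
python3 -m crank '[{"dp":[0,0,0],"delta_rot":[0,0,0.01],"fingers":-1},{"dp":[0,0,0],"delta_rot":[0,0,0.01],"fingers":-1},{"dp":[0,0,0],"delta_rot":[0,0,0.01],"fingers":-1},{"dp":[0,0,0],"delta_rot":[0,0,0.01],"fingers":-1},{"dp":[0,0,0],"delta_rot":[0,0,0],"fingers":-1}]' | egrep 'pos|force:'
cat > fin.py <<'E'
from h import *
go(.568,-.1455,.2506,.41);print(manip.sense()['ft_torque'])
p,d=manip.snapshot('scene'); np.save('fd.npy',d); P=cloud('scene',d); cv2.imwrite('pics/f.png',cv2.resize(p[100:280,250:430,::-1],None,fx=3.3,fy=3.3))
r=np.hypot(P[...,0]-.5681,P[...,1]+.1472); m=((P[...,2]>.0305)&(P[...,2]<.042)&(r>.035)&(r<.1)&(P[...,0]<.6)).astype(np.uint8)
k,l,s,_=cv2.connectedComponentsWithStats(m)
for i in range(1,k):
    if s[i,4]>30:
        q=P[l==i]; a=np.unwrap(np.arctan2(q[:,1]+.1472,q[:,0]-.5681)); print(s[i,4],'dir',np.degrees(np.median(a)).round(1),'latch~',(1.2-((np.median(a)%(2*np.pi))-np.radians(178.2))).round(3))
E
python3 fin.py
```

```text
tcp_pos: [0.5686, -0.1452, 0.2508]
force: [-1.1, -0.5, -2.1]
gripper_force: 39.4
tcp_pos: [0.5687, -0.1452, 0.2508]
force: [-1.0, -0.6, -1.6]
gripper_force: 39.4
t 14.45 tcp [ 0.5687 -0.1452  0.2508] yaw 0.235 z-axis [ 1.e-04  0.e+00 -1.e+00] F [-1.  -0.6 -1.6] gap 0.151
turn norm -0.0278 shift norm [-0.0001 -0.0015  0.0005] m [-0.     -0.0007  0.0002]
[-0.09768131  0.25186918 -0.00903769]
138 dir -151.9 latch~ 0.678
```

```bash
python3 -m crank '[{"dp":[0,0,0],"delta_rot":[0,0,0.008],"fingers":-1},{"dp":[0,0,0],"delta_rot":[0,0,0.01],"fingers":-1},{"dp":[0,0,0],"delta_rot":[0,0,0.01],"fingers":-1},{"dp":[0,0,0],"delta_rot":[0,0,0.01],"fingers":-1},{"dp":[0,0,0],"delta_rot":[0,0,0.01],"fingers":-1},{"dp":[0,0,0],"delta_rot":[0,0,0.01],"fingers":-1},{"dp":[0,0,0],"delta_rot":[0,0,0.01],"fingers":-1},{"dp":[0,0,0],"delta_rot":[0,0,0.008],"fingers":-1},{"dp":[0,0,0],"delta_rot":[0,0,0.006],"fingers":-1},{"dp":[0,0,0],"delta_rot":[0,0,0],"fingers":-1}]' | egrep 'pos|force:'
python3 fin.py
```

```text
tcp_pos: [0.5687, -0.1452, 0.2509]
force: [0.8, -0.8, -3.7]
gripper_force: 39.4
t 15.33 tcp [ 0.5687 -0.1452  0.2509] yaw -0.2791 z-axis [ 3.e-04 -0.e+00 -1.e+00] F [ 0.8 -0.8 -3.7] gap 0.156
turn norm -0.1097 shift norm [ 0.     -0.0016  0.0005] m [ 0.     -0.0008  0.0003]
[-0.15885501  0.13091865  0.00053784]
142 dir -180.7 latch~ 1.18
```

View pics/f.png

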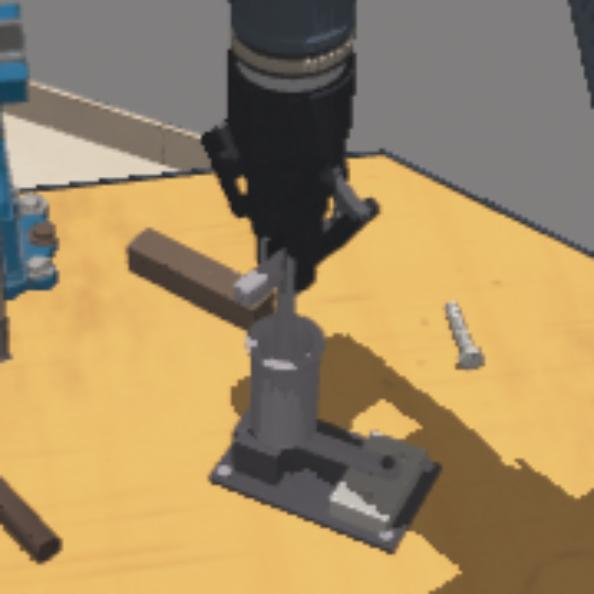

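The finger lies over the middle of the block, with its tip at crop (388,462), and the latch is about 1.18. Releasing and backing straight up.

```bash
python3 -m crank '[{"dp":[0,0,0],"delta_rot":[0,0,0],"fingers":-0.5},{"dp":[0,0,0],"delta_rot":[0,0,0],"fingers":-0.3},{"dp":[0,0,0],"delta_rot":[0,0,0],"fingers":0},{"dp":[0,0,0],"delta_rot":[0,0,0],"fingers":0},{"dp":[0,0,0],"delta_rot":[0,0,0],"fingers":0},{"dp":[0,0,-0.01],"delta_rot":[0,0,0],"fingers":0},{"dp":[0,0,-0.03],"delta_rot":[0,0,0],"fingers":0},{"dp":[0,0,-0.05],"delta_rot":[0,0,0],"fingers":0},{"dp":[0,0,-0.05],"delta_rot":[0,0,0],"fingers":0},{"dp":[0,0,-0.05],"delta_rot":[0,0,0],"fingers":0},{"dp":[0,0,-0.03],"delta_rot":[0,0,0],"fingers":0},{"dp":[0,0,0],"delta_rot":[0,0,0],"fingers":0}]'
python3 -m crank '[{"dp":[0,0,0],"delta_rot":[0,0,0],"fingers":0},{"dp":[0,0,0],"delta_rot":[0,0,0],"fingers":0}]' >/dev/null
python3 fin.py; python3 - <<'E'
from h import *
P=cloud('scene',np.load('fd.npy')).reshape(-1,3); s=P[(np.hypot(P[:,0]-.568,P[:,1]+.146)<.06)&(P[:,2]>.18)&(P[:,2]<.25)]; print(len(s),s.mean(0),np.percentile(s[:,2],[5,50,95]))
E
```

```text
t: 16.38
tcp_pos: [0.5702, -0.1458, 0.3655]
tool_rot: [0.799, 0.601, 0.002, 0.004]
force: [0.2, -0.3, -0.1]
finger_gap: 0.497
gripper_force: 0.0
t 16.55 tcp [ 0.5679 -0.1449  0.3599] yaw -0.2807 z-axis [-1.9e-03  9.0e-04 -1.0e+00] F [0.1 0.5 0.9] gap 0.5
turn norm -0.1099 shift norm [-1.500e-03 -1.000e-04  2.186e-01] m [-0.0008 -0.      0.1093]
[-0.01093837  0.03384568 -0.01501914]
142 dir -181.1 latch~ 1.187
317 [ 0.5663496  -0.14171472  0.19968575] [0.19014642 0.20194822 0.20510105]
```

View pics/f.png

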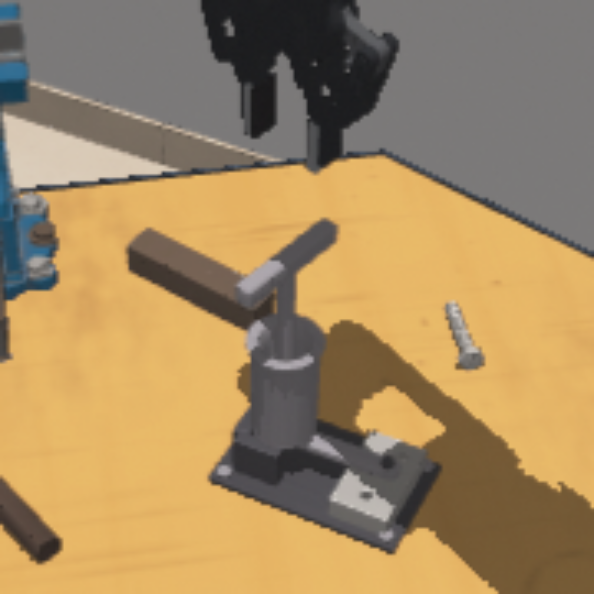

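The key stands seated and let go: bar top is at about 0.204 m, which puts the lower end at about 38 mm. The finger is over the block, and the gripper is clear.

```bash
python3 -c "
from station import manip
print(manip.sign_off())"
```

```text
the job is handed in; nothing more can be done
None
```

I handed the job in at about 16.6 s of the 58 s allowed, but the hand-in returned no verdict: the key stands upright and released on the stem, with its lower end at about 38 mm. The clamp finger is over the middle of the work block (latch about 1.19 rad by camera), wrist readings stayed within about 6 N at each check, and no loose part was approached.

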